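Load the last soil core into the carrier and hold it up level

TASK

Lower the long soil core that lies on the table into the empty pair of V notches of the plywood carrier, so that it lies level beside the other long core with its caps outside both end boards, and let go of it there; do not drop it in. Then take the carrier by its wooden grip bar, lift it straight up until it is about 11 cm clear of the table and finish while still holding it there, steady and level with both cores lying in their notches, so that I can slide a shipping tray under it. Do not tip the carrier, and leave everything else where it is.

Things in the scene. Friction and masses are not known exactly. Their poses are not given: they have to be found in the camera images.
- carrier: Loose plywood carrier, 0.34 kg, on the table at any yaw: deck 160 x 210 x 8 mm (x, y, z) and two upright notched end boards 10 mm thick, 210 mm wide, centred at x = -75 and +75 mm; between the rows the boards rise, 54 mm wide, to z = 88 mm. Origin: centre of its underside, x along the grip bar, z up. Each board has two V notches, at y = -75 and +75 mm; those facing each other make a row for one core.
- row_a (a point): Where the middle of a core's axis lies when it is seated in the row at carrier y = +75 mm, z = 52.6 mm; axes as the carrier's, the core lies along x (either way round). 90 degree notches, open upward: bottom at z = 30 mm, horns to 52 mm, 44 mm wide at the top. Up to 20 mm off along x keeps the caps outside the boards. Nothing between the boards above the deck, so 44 mm free below the axis.
- row_b (a point): The same for the other row, at carrier y = -75 mm. One of the two rows already holds core_loaded (its position shows which); the other is empty.
- grip_bar (a point): Middle of the carrier's hardwood grip bar, on its axis, 77 mm above the carrier's underside, over its centre. The bar runs along the carrier's x: 22 mm wide, 22 mm high, 140 mm free between the boards, open below down to the deck. Seated cores leave 59 mm free to either side of its axis. Gripped at mid-length the loaded carrier hangs nearly balanced.
- core_loose: The long soil core to load: clear tube filled with brown soil, 32 mm diameter, 230 mm long, a black hexagonal cap (36 mm across flats, 15 mm long) on each end; 0.14 to 0.26 kg, balanced at mid-length. Origin: its middle, on its axis; x along the tube. Lies on the table on its cap flats at any yaw, axis 18 mm up, the tube 2 mm off the table.
- core_loaded: The other long soil core, same shape and size, already lying in one of the carrier's rows along the carrier's x. Origin: its middle, on its axis; x along the tube.
- core_short: Bystander: a short soil core, same 32 mm diameter and caps but only 120 mm long, too short for the carrier. Lies on the table beside the long loose one, its axis at least 75 mm from that one's axis. Origin: its middle.
- cap: Bystander: a round black spare cap, 42 mm diameter, 17 mm high, near the loose long core, its centre at least 75 mm from that core's axis. Origin: centre of its underside.
- marker: Bystander: a grey and black marker pen, 136 mm long, 15 mm thick, lying in the middle of the table. Origin: on its axis.
- tape_roll: Bystander: a roll of brown packing tape lying flat, 100 mm across, 48 mm high. Origin: centre of its underside.
- jar: Bystander: a clear sample jar with a lid, 60 mm diameter, 68 mm high. Origin: centre of its underside.
Mind the look-alikes: they are no part of the job. Leave any turquoise look-alike of the core_loose alone.

How it is judged:
On the way:
1. the second long core lies in the empty row, caps outside the boards, let go, the carrier standing on the table (x of core_loose in the frame of carrier between -0.02 and 0.02 m and z of core_loose in the frame of carrier between 0.047 and 0.058 m and angle between the x axis of each of core_loose, core_loaded and the x axis of carrier, either way round below 0.06 rad and (y of core_loose in the frame of carrier between 0.069 and 0.081 m or y of core_loose in the frame of carrier between -0.081 and -0.069 m) and x of core_loaded in the frame of carrier between -0.02 and 0.02 m and z of core_loaded in the frame of carrier between 0.047 and 0.058 m and (y of core_loaded in the frame of carrier between 0.069 and 0.081 m or y of core_loaded in the frame of carrier between -0.081 and -0.069 m) and contact force between the fingers and core_loose below 0.1 N and height (world z) of carrier below 0.004 m and angle between carrier's own z axis and vertical below 0.03 rad and linear speed of core_loose below 0.03 m/s), for 0.2 s.
At the end, for the whole second after the job is handed in: Gripper holds the carrier by its bar (within 60 mm of its middle), underside 85-145 mm up, within 180 mm of its start, tilt < 0.10 rad, < 20 mm/s, < 0.1 rad/s, touching nothing else; both long cores in their rows (20 mm along, 6 mm across, axis 47-58 mm up, 0.06 rad), untouched by the fingers (x of core_loose in the frame of carrier between -0.02 and 0.02 m and z of core_loose in the frame of carrier between 0.047 and 0.058 m and angle between the x axis of each of core_loose, core_loaded and the x axis of carrier, either way round below 0.06 rad and (y of core_loose in the frame of carrier between 0.069 and 0.081 m or y of core_loose in the frame of carrier between -0.081 and -0.069 m) and x of core_loaded in the frame of carrier between -0.02 and 0.02 m and z of core_loaded in the frame of carrier between 0.047 and 0.058 m and (y of core_loaded in the frame of carrier between 0.069 and 0.081 m or y of core_loaded in the frame of carrier between -0.081 and -0.069 m) and height (world z) of carrier between 0.085 and 0.145 m and angle between carrier's own z axis and vertical below 0.1 rad and linear speed of carrier below 0.02 m/s and angular speed of carrier below 0.1 rad/s and distance of carrier from where it was at the start of the episode below 0.18 m and contact force between the fingers and carrier above 2 N and contact force between the fingers and core_loose below 0.1 N and contact force between the fingers and core_loaded below 0.1 N and distance between the grasp point and grip_bar below 0.06 m and contact force between carrier and core_short below 0.05 N and contact force between carrier and cap below 0.05 N and contact force between carrier and marker below 0.05 N and contact force between carrier and tape_roll below 0.05 N and contact force between carrier and jar below 0.05 N); the arm keeps its last pose, push and grip.
It fails at once if the core is let go above its notches (dropped in) (z of core_loose in the frame of carrier above 0.066 m and horizontal distance between core_loose and carrier below 0.16 m and contact force between the fingers and core_loose below 0.02 N).
It fails at once if the carrier is tipped by more than 0.3 rad (angle between carrier's own z axis and vertical above 0.3 rad).
It fails at once if something else on the table (short core, cap, marker, tape roll, jar) is moved by more than 25 mm (distance of any of core_short, cap, marker, tape_roll, jar from where it was at the start of the episode above 0.025 m).
It also fails if it takes over 48 s, if anything falls off the work surface, if the arm or the gripper's body presses on something with over 40 N, if the wrist force passes 120 N, or if a joint passes its speed limit or range.

ROBOT

A 7-joint arm with a two-finger parallel gripper is mounted at the origin on the work surface. World frame = base frame: x ahead of the robot, y to its left, z up, the work surface at z = 0. Lengths are in m, angles in rad, forces in N, time in s.
With the tool pointing down it reaches from about 0.425 to 0.875 m from the base axis. Payload 8.4 kg.
Tool frame: the origin (TCP) lies midway between the tips of the shut fingers; the grasp point (between the pads) lies 19 mm behind it; x points along the fingers, z is the direction in which the jaws open and shut, and the axes are right-handed (so a half turn about x gives the same grasp; the last joint's range is limited). The gripper opens to 85 mm and grips with 20 to 120 N. Pads are 22 mm wide; open, the fingers measure 114 mm over their backs; the gripper's body (76 mm by 85 mm) begins 54 mm behind the grasp point. The pads swing forward as they close: fully open they stand 13 mm farther back than shut.
Start: joints at [1.045, 0.333, 0.04, 1.465, -0.013, 1.343, -0.059], TCP at [0.269, -0.592, 0.231] pointing down, gripper open.
Joint ranges: [-2.58, 2.58], [-0.38, 2.09], [-1.3, 1.39], [0.25, 2.4], [-1.5, 4.64], [0.08, 2.09], [-2.65, 2.65]. Speed limits (rad/s): [2.22, 2.22, 2.79, 2.79, 3.14, 3.14, 3.14].

INTERFACE

Orientations are given as a rotation vector (axis times angle).
In Python, from station import arm gives the robot as it stands.
- The arm moves only by the shell command python3 -m crank 'ROWS' [FORCE]. ROWS is text: rows parted by semicolons, each of 7 numbers parted by spaces: the shift along the tool's x, y, z as a fraction of full scale, then the turn, a rotation vector about the tool's x, y, z as a fraction of full scale, then the closure, from 0 (fully open) to 1 (shut). A call has exactly 10 rows; each row shifts and turns the commanded pose from where the row before left it, along the tool's axes as they then stand; what a row does not reach is not made up. Full scale, the value 1, is 0.3 m for a shift and 90 degrees for a turn. A row lasts 1/12 s, in which the tool goes at most 41.7 mm and 7.16 degrees, less where a joint would pass 70% of its speed; a pose out of reach is approached as far as the arm can. A call with a number of a shift or a turn outside -1 to 1 is refused whole. A call with a gripper value outside its range is refused whole. The fingers move at their own pace and stop on an object; FORCE is the grip in N (left out, the last holds). Time passes only in rows, so rows that do not move let the fingers close, or fill a call up. It gives the time, the measured TCP pose, the force and the opening at its end, in the units of the state.
- arm.observe(): the state, without advancing time (a new reading comes with each control period).
- arm.capture(name): name is "scene" or "top"; returns the picture (384x512x3 uint8, red, green, blue); there is no depth.
- arm.camera_model(name): a dict with "fov_y" (degrees; the focal length in pixels is half the picture's height over the tangent of half this angle, whatever the lens; pixels are square), "cx", "cy" (the principal point, pixels), "R" (3x3) and "t" (3): a world point X has camera coordinates R X + t. Camera axes: x right, y down, z forward; pixel columns grow to the right and rows downward; lengths in m; the calibration is good to about 2 mm. A picture is of the moment at which its call begins. camera_model takes no time and is no camera call.
- arm.job_done(): hands the job in, once; it reports no verdict.
The state is a dict: "t": time; "joint_pos": joint angles; "joint_vel": joint speeds; "effort": joint torques, N m; "ee_pos": TCP position; "tcp_rot": TCP orientation; "wrist_force": force on the tool from outside, world axes, zero at the start; "wrist_torque": the same for the moment, N m; "width": finger opening in m.
Only numpy, scipy, OpenCV 4.12 (cv2) and the standard library are available. Lean on these libraries where they do the work, as an engineer would, in place of code of your own. Each camera call takes 0.05 s, during which the arm holds its last target.

## Working session

There is one attempt and no reset: what is moved stays moved. The work goes in short steps, Python scripts to look and compute and a shell command to move; the robot and the scene stay as the last step left them, time stands still between calls to the robot, and variables do not carry over. Pictures are saved under pics/ and viewed, and the job is handed in when it is done.

```bash
ls; mkdir -p pics
python3 - <<'E'
from station import arm
import cv2,numpy as np
s=arm.observe();print(s)
for n in("scene","top"):
    im=arm.capture(n);cv2.imwrite(f"pics/{n}0.png",im[:,:,::-1]);print(n,arm.camera_model(n))
E
```

```text
pics
{'t': 0.0, 'joint_pos': array([ 1.04474928,  0.33391682,  0.03987258,  1.46629345, -0.01339627,
        1.34329751, -0.05851089]), 'joint_vel': array([-0.00036634,  0.00074497, -0.00085948, -0.00059461,  0.00158143,
        0.00046678,  0.00044584]), 'effort': array([ 1.04650615e-03, -6.58562493e+01,  1.36551451e+00, -4.05554116e+01,
        1.67570170e-02,  1.27553611e-02, -3.45972339e-06]), 'ee_pos': array([ 0.26888145, -0.59126724,  0.23040657]), 'tcp_rot': array([ 0.89015715,  1.38288616, -0.8888531 ]), 'wrist_force': array([ 0.0071403 , -0.16182983,  0.84519113]), 'wrist_torque': array([ 0.01089025,  0.0174016 , -0.06434723]), 'width': 0.085489731181612}
scene {'fov_y': 50.17045102307503, 'cx': 255.35709633209564, 'cy': 192.0489965830739, 'R': array([[ 0.50389728,  0.86374523, -0.00563149],
       [ 0.69162812, -0.40737495, -0.59640272],
       [-0.51743413,  0.29663081, -0.80266561]]), 't': array([-0.21207814, -0.27423357,  1.65424524])}
top {'fov_y': 55.61508716552143, 'cx': 254.48527119273044, 'cy': 191.5392660885121, 'R': array([[ 0.00476626, -0.9998471 ,  0.0168241 ],
       [-0.98696658, -0.00740982, -0.16075466],
       [ 0.16085474, -0.01583862, -0.986851  ]]), 't': array([-0.0140198 ,  0.46291719,  1.14376302])}
```

View pics/scene0.png

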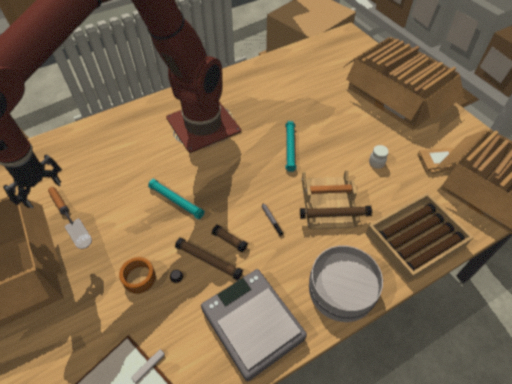

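View pics/top0.png

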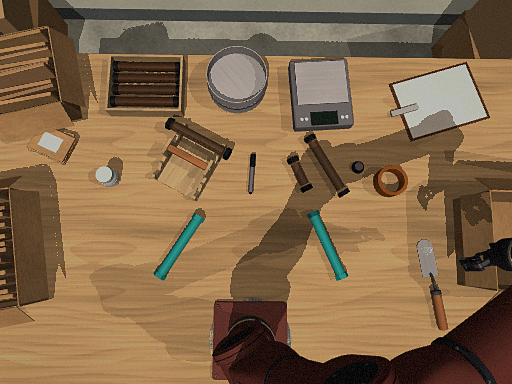

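The scene view shows the loose core from about (178,243) to (240,273) with the short core at (230,238). The carrier is around (335,200), with its far row loaded. In the top view the loose core runs from (310,138) to (345,193) and the carrier sits at about (193,160), with the near row empty. I'll zoom in before measuring.

Run:
```python
import cv2,numpy as np
t=cv2.imread("pics/top0.png");s=cv2.imread("pics/scene0.png")
a=cv2.resize(t[105:210,145:245],(800,840)[:2] if 0 else (570,600),interpolation=cv2.INTER_CUBIC)
cv2.imwrite("pics/z1.png",a)
cv2.imwrite("pics/z2.png",cv2.resize(t[120:210,275:415],None,fx=5.7,fy=5.7,interpolation=cv2.INTER_CUBIC))
cv2.imwrite("pics/z3.png",cv2.resize(s[165:235,290:385],None,fx=8,fy=8,interpolation=cv2.INTER_CUBIC))
cv2.imwrite("pics/z4.png",cv2.resize(s[215:290,165:260],None,fx=8,fy=8,interpolation=cv2.INTER_CUBIC))
```

```text
(no output)
```

View pics/z1.png

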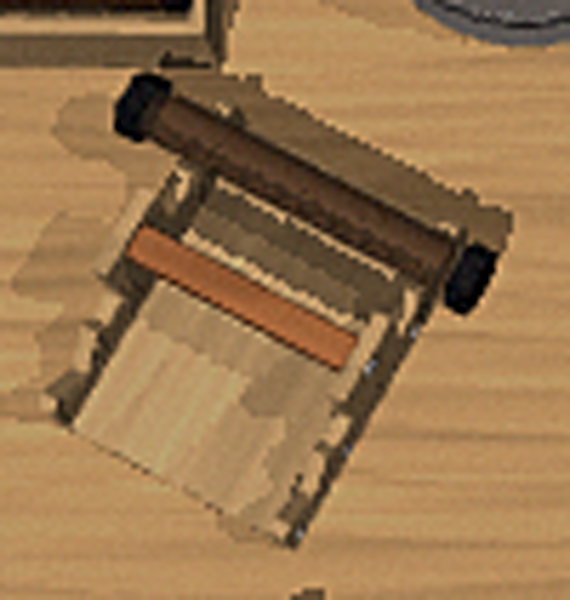

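View pics/z2.png

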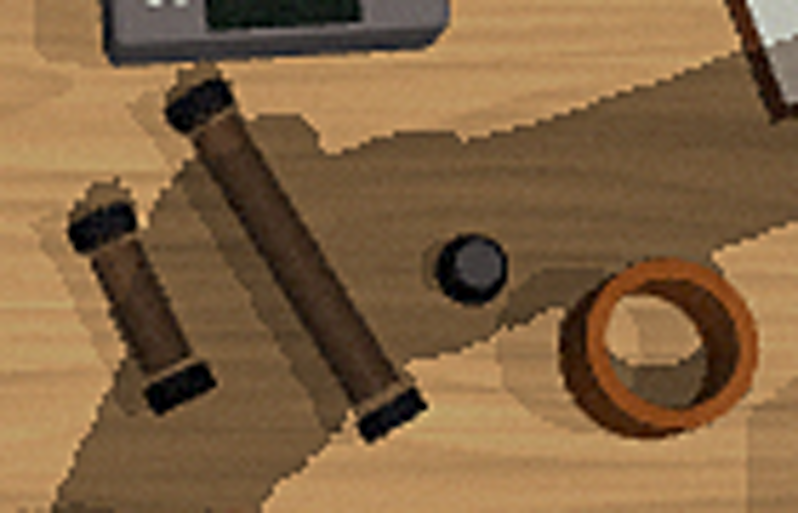

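View pics/z3.png

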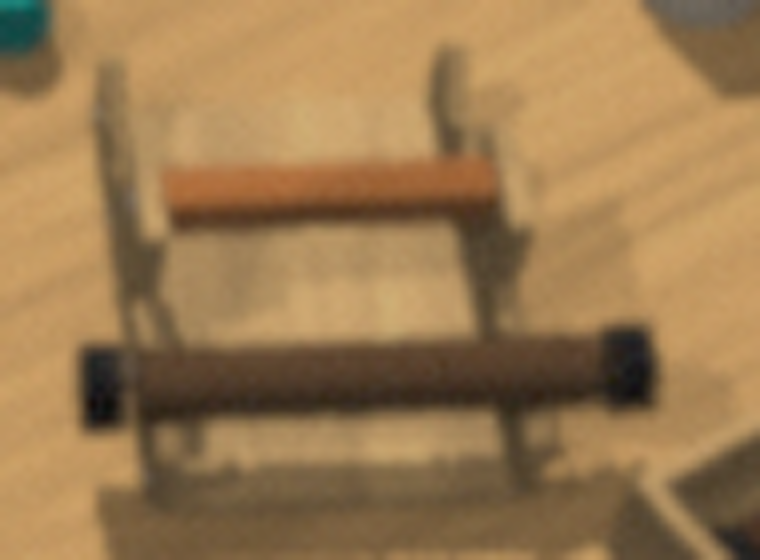

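View pics/z4.png

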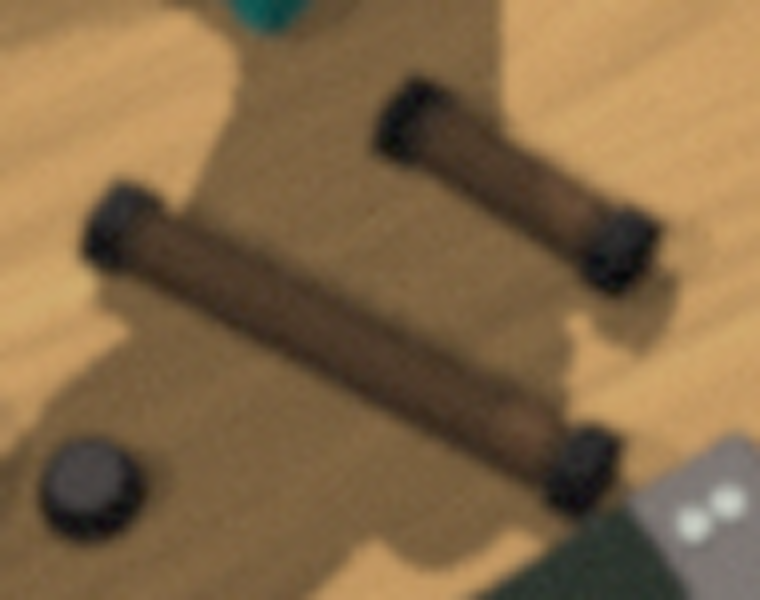

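```bash
cat > h.py <<'E'
import cv2,numpy as np
from station import arm
CM={n:arm.camera_model(n) for n in("scene","top")}
def ray(n,uv):
    c=CM[n];f=192/np.tan(np.radians(c["fov_y"]/2));R=np.array(c["R"]);t=np.array(c["t"])
    d=R.T@np.array([(uv[0]-c["cx"])/f,(uv[1]-c["cy"])/f,1]);return -R.T@t,d/np.linalg.norm(d)
def plane(n,uv,z):
    o,d=ray(n,uv);return o+d*(z-o[2])/d[2]
def tri(a,b):
    o1,d1=ray("scene",a);o2,d2=ray("top",b)
    k=np.linalg.lstsq(np.stack([d1,-d2],1),o2-o1,rcond=None)[0]
    p=o1+d1*k[0];q=o2+d2*k[1];return (p+q)/2,np.linalg.norm(p-q)
def proj(n,X):
    c=CM[n];f=192/np.tan(np.radians(c["fov_y"]/2));p=np.array(c["R"])@X+c["t"];return p[:2]/p[2]*f+[c["cx"],c["cy"]]
def blobs(im,lo,hi,box,amin=15,sat=None):
    x0,y0,x1,y1=box;hsv=cv2.cvtColor(im[y0:y1,x0:x1],cv2.COLOR_BGR2HSV)
    m=cv2.inRange(hsv,np.array(lo),np.array(hi));n,l,st,ce=cv2.connectedComponentsWithStats(m)
    return [(st[i,4],(ce[i]+[x0,y0]).round(2),st[i,:4]) for i in range(1,n) if st[i,4]>=amin]
E
python3 - <<'E'
from h import *
t=cv2.imread("pics/top0.png");s=cv2.imread("pics/scene0.png")
for nm,im,bx in(("top loose",t,(275,120,415,210)),("top car",t,(150,105,245,210)),("scene loose",s,(165,215,260,290)),("scene car",s,(290,165,385,235))):
    print(nm)
    for b in blobs(im,(0,0,0),(179,255,48),bx):print("  dark",b[0],b[1],b[2])
    for b in blobs(im,(3,130,110),(14,255,255),bx,30):print("  orange",b[0],b[1],b[2])
E
```

```text
top loose
  dark 23 [293.91 125.65] [18  0  5 11]
  dark 123 [323.39 121.8 ] [36  0 27  5]
  dark 43 [409.47 134.72] [131   8   9  14]
  dark 62 [309.4 138. ] [29 14 12  9]
  dark 70 [324.07 168.47] [35 27 28 44]
  dark 64 [292.33 159.38] [12 36 12  8]
  dark 74 [356.28 167.45] [76 41 13 12]
  dark 20 [296.35 176.05] [17 48  9 15]
  dark 34 [376.26 176.  ] [98 48 10 15]
  dark 21 [399.05 186.48] [121  62   7   9]
  dark 61 [305.62 187.72] [25 64 13  9]
  dark 49 [343.2  192.22] [63 68 12  9]
  orange 278 [392.48 179.7 ] [103  45  30  31]
top car
  dark 56 [163.61 105.5 ] [ 0  0 29  2]
  dark 76 [169.22 123.17] [15 13 10 12]
  dark 19 [207.68 138.63] [49 29 18 10]
  dark 72 [226.89 153.35] [73 43  9 12]
  orange 271 [187.1  156.54] [17 40 41 24]
scene loose
  dark 44 [215.43 229.89] [47 10  8 10]
  dark 27 [178.26 244.74] [11 26  5  8]
  dark 55 [241.69 246.85] [72 28 10  9]
  dark 62 [237.18 274.06] [68 54  9 11]
  dark 48 [177.33 278.15] [ 6 57 12 10]
scene car
  dark 36 [367.97 210.92] [75 42  6  8]
  dark 27 [302.26 213.78] [11 45  4  8]
  orange 207 [330.86 187.54] [20 19 42  8]
```

Run:
```python
from h import *
np.set_printoptions(precision=4,suppress=True)
def show(nm,a,b,z):
    p,g=tri(a,b);print(nm,"tri",p,"gap",round(g,4),"scene",plane("scene",a,z)[:2],"top",plane("top",b,z)[:2])
show("loose capA",(237.3,273.6),(309.6,138.0),.018)
show("loose capB",(179.8,243.1),(343.4,192.1),.018)
show("short A",(216,229.7),(292.4,159.4),.018) if 0 else None
show("loaded L",(302.4,213.5),(169.2,123.2),.0526)
show("loaded R",(368.2,211),(226.9,153.4),.0526)
show("bar",(330.9,187.5),(187.1,156.5),.084)
# bar corner pts in z1 zoom, top face z=.088
for q in((152,228),(357,340),(342,370),(130,258)):
    print("bar corner",plane("top",((q[0]+.5)/5.7-.5+145,(q[1]+.5)/5.714-.5+105),.088))
for q in((68,425),(290,548)):
    print("deck corner",plane("top",((q[0]+.5)/5.7-.5+145,(q[1]+.5)/5.714-.5+105),.008))
for q,z in(((356.3,167.4),.015),((305.6,187.7),.018),((292.3,159.4),.018),((251.5,173),.008)):print(plane("top",q,z))
print("bar scene corners z1")
```

```text
loose capA tri [ 0.6519 -0.1979  0.0163] gap 0.0004 scene [ 0.6526 -0.1984] top [ 0.6514 -0.1975]
loose capB tri [ 0.4667 -0.3059  0.0174] gap 0.0006 scene [ 0.4672 -0.3057] top [ 0.4665 -0.3061]
loaded L tri [0.6294 0.1568 0.1156] gap 0.2005 scene [0.589 0.079] top [0.6863 0.2708]
loaded R tri [0.6474 0.1578 0.0824] gap 0.2076 scene [0.6894 0.2689] top [0.5856 0.0794]
bar tri [0.5665 0.2036 0.083 ] gap 0.0015 scene [0.5673 0.2038] top [0.5658 0.2027]
bar corner [0.6034 0.2533 0.088 ]
bar corner [0.5409 0.1383 0.088 ]
bar corner [0.524  0.1461 0.088 ]
bar corner [0.5861 0.2647 0.088 ]
deck corner [0.5078 0.3149 0.008 ]
deck corner [0.4364 0.1833 0.008 ]
[ 0.5514 -0.3533  0.015 ]
[ 0.4803 -0.1808  0.018 ]
[ 0.5763 -0.1378  0.018 ]
[ 0.5308 -0.0013  0.008 ]
bar scene corners z1
```

```bash
cat >> h.py <<'E'
from scipy.spatial.transform import Rotation as Ro
np.set_printoptions(precision=4,suppress=True)
def goal(yawz):
    "tool x down, tool z horizontal at yaw"
    x=np.array([0,0,-1.]);z=np.array([np.cos(yawz),np.sin(yawz),0]);return np.stack([x,np.cross(z,x),z],1)
def plan(P,yawdeg=None):
    s=arm.observe();R=Ro.from_rotvec(s["tcp_rot"]).as_matrix()
    print("t %.2f"%s["t"],"pos",s["ee_pos"],"w %.4f"%s["width"],"jz yaw %.2f"%np.degrees(np.arctan2(R[1,2],R[0,2])),"x",R[:,0],"F",s["wrist_force"])
    print(" q",s["joint_pos"])
    if yawdeg is None: G=R
    else:
        G=goal(np.radians(yawdeg))
        print(" turn frac (now tool)",Ro.from_matrix(R.T@G).as_rotvec()/(np.pi/2))
    d=np.array(P)-s["ee_pos"]
    print(" shift frac, now axes",R.T@d/.3," goal axes",G.T@d/.3)
E
python3 - <<'E'
from h import *
for y in(120.25,-59.75): plan([.5593,-.2519,.12],y)
E
```

```text
t 0.10 pos [ 0.2689 -0.5913  0.2305] w 0.0855 jz yaw -65.54 x [-0.0007  0.0013 -1.    ] F [-0.135  -0.6288  0.9498]
 q [ 1.0448  0.3338  0.0398  1.4662 -0.0134  1.3433 -0.0585]
 turn frac (now tool) [1.9356 0.     0.0014]
 shift frac, now axes [ 0.3692  1.3496 -0.6286]  goal axes [ 0.3684 -1.4062  0.4897]
t 0.10 pos [ 0.2689 -0.5913  0.2305] w 0.0855 jz yaw -65.54 x [-0.0007  0.0013 -1.    ] F [-0.135  -0.6288  0.9498]
 q [ 1.0448  0.3338  0.0398  1.4662 -0.0134  1.3433 -0.0585]
 turn frac (now tool) [-0.0644 -0.0009  0.    ]
 shift frac, now axes [ 0.3692  1.3496 -0.6286]  goal axes [ 0.3684  1.4062 -0.4897]
```

```bash
python3 -m crank '0 0 0 -0.064 -0.001 0 0.3; 0 0.125 -0.0435 0 0 0 0.3; 0 0.125 -0.0435 0 0 0 0.3; 0 0.125 -0.0435 0 0 0 0.3; 0 0.125 -0.0435 0 0 0 0.3; 0 0.125 -0.0435 0 0 0 0.3; 0 0.125 -0.0435 0 0 0 0.3; 0 0.125 -0.0435 0 0 0 0.3; 0 0.125 -0.0435 0 0 0 0.3; 0 0.125 -0.0435 0 0 0 0.3' 40
python3 - <<'E'
from h import *
plan([.5593,-.2519,.12],-59.75)
E
```

```text
t: 0.93
ee_pos: [0.5023, -0.3186, 0.2309]
tcp_rot: [0.812, 1.413, -0.813]
wrist_force: [0.6, -0.6, 0.5]
width: 0.0598
t 0.93 pos [ 0.5023 -0.3186  0.2309] w 0.0598 jz yaw -59.80 x [ 0.0003 -0.0012 -1.    ] F [ 0.5739 -0.5727  0.4995]
 q [ 0.6446  0.2307 -0.183   1.5981  0.044   1.3159 -0.5884]
 turn frac (now tool) [-0.0005  0.0008  0.0002]
 shift frac, now axes [ 0.3695  0.2761 -0.0972]  goal axes [ 0.3697  0.2761 -0.0965]
```

```bash
python3 -m crank '0.01 0.055 -0.0194 0 0 0 0.3; 0.02 0.055 -0.0194 0 0 0 0.3; 0.04 0.055 -0.0194 0 0 0 0.3; 0.06 0.055 -0.0194 0 0 0 0.3; 0.06 0.056 -0.0194 0 0 0 0.3; 0.06 0 0 0 0 0 0.3; 0.06 0 0 0 0 0 0.3; 0.06 0 0 0 0 0 0.3; 0.04 0 0 0 0 0 0.3; 0.03 0 0 0 0 0 0.3'
python3 - <<'E'
from h import *
plan([.5593,-.2519,.003],-59.75)
im=arm.capture("scene")[:,:,::-1];cv2.imwrite("pics/s1.png",cv2.resize(im[180:300,140:280],None,fx=5,fy=5,interpolation=cv2.INTER_CUBIC))
im=arm.capture("top")[:,:,::-1];cv2.imwrite("pics/t1.png",cv2.resize(im[100:220,260:400],None,fx=5,fy=5,interpolation=cv2.INTER_CUBIC))
E
```

```text
t: 1.77
ee_pos: [0.5579, -0.2535, 0.0973]
tcp_rot: [0.812, 1.414, -0.814]
wrist_force: [-0.3, -0.1, 0.1]
width: 0.0595
t 1.77 pos [ 0.5579 -0.2535  0.0973] w 0.0595 jz yaw -59.79 x [-0.0012 -0.0005 -1.    ] F [-0.3054 -0.1297  0.1108]
 q [ 0.5352  0.373  -0.224   1.7025  0.093   1.0773 -0.7616]
 turn frac (now tool) [-0.0004 -0.0001  0.0008]
 shift frac, now axes [ 0.3145  0.0071 -0.0021]  goal axes [ 0.3145  0.0067 -0.0021]
```

View pics/s1.png

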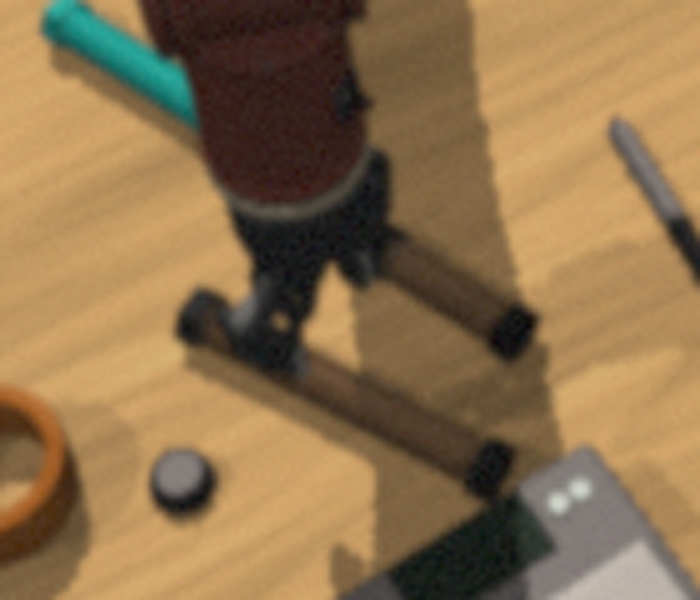

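View pics/t1.png

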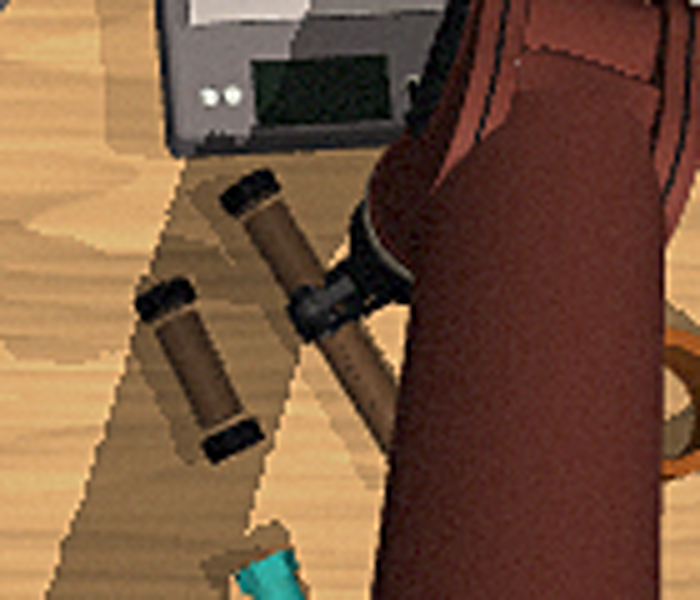

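```bash
python3 -m crank '0.04 0.006 -0.002 0 0 0 0.3; 0.06 0 0 0 0 0 0.3; 0.06 0 0 0 0 0 0.3; 0.06 0 0 0 0 0 0.3; 0.04 0 0 0 0 0 0.3; 0.03 0 0 0 0 0 0.3; 0.015 0 0 0 0 0 0.3; 0.006 0 0 0 0 0 0.3; 0 0 0 0 0 0 0.3; 0 0 0 0 0 0 0.3'
python3 - <<'E'
from h import *
plan([.5593,-.2519,.003],-59.75)
E
```

```text
t: 2.7
ee_pos: [0.5605, -0.2526, 0.0066]
tcp_rot: [0.812, 1.411, -0.813]
wrist_force: [0.0, 0.3, 0.4]
width: 0.0601
t 2.70 pos [ 0.5605 -0.2526  0.0066] w 0.0601 jz yaw -59.79 x [ 0.0019 -0.0018 -1.    ] F [0.0112 0.317  0.4306]
 q [ 0.5216  0.4795 -0.2131  1.7629  0.1253  0.9099 -0.7886]
 turn frac (now tool) [-0.0004  0.0016 -0.0005]
 shift frac, now axes [ 0.0119 -0.0023 -0.0042]  goal axes [ 0.012  -0.0023 -0.0042]
```

```bash
python3 -m crank '0.008 0 -0.004 0 0 0 0.3; 0 0 0 0 0 0 0.4; 0 0 0 0 0 0 0.5; 0 0 0 0 0 0 0.6; 0 0 0 0 0 0 0.7; 0 0 0 0 0 0 0.8; 0 0 0 0 0 0 0.8; 0 0 0 0 0 0 0.8; 0 0 0 0 0 0 0.8; 0 0 0 0 0 0 0.8' 45
python3 - <<'E'
from h import *
plan([.5593,-.2519,.2],-59.75)
E
```

```text
t: 3.53
ee_pos: [0.5595, -0.2515, 0.0038]
tcp_rot: [0.812, 1.412, -0.813]
wrist_force: [-0.9, -0.1, 5.2]
width: 0.0304
t 3.53 pos [ 0.5595 -0.2515  0.0038] w 0.0304 jz yaw -59.79 x [ 0.0012 -0.0016 -1.    ] F [-0.8835 -0.0588  5.1999]
 q [ 0.5205  0.4814 -0.213   1.767   0.1263  0.9047 -0.7906]
 turn frac (now tool) [-0.0005  0.0013 -0.0001]
 shift frac, now axes [-0.654  -0.0012  0.002 ]  goal axes [-0.654  -0.0013  0.0007]
```

```bash
python3 -m crank '-0.01 0 0 0 0 0 0.8; -0.02 0 0 0 0 0 0.8; -0.04 0 0 0 0 0 0.8; -0.06 0 0 0 0 0 0.8; -0.08 0 0 0 0 0 0.8; -0.09 0 0 0 0 0 0.8; -0.09 0 0 0 0 0 0.8; -0.08 0 0 0 0 0 0.8; -0.05 0 0 0 0 0 0.8; -0.02 0 0 0 0 0 0.8'
python3 - <<'E'
from h import *
plan([.5002,.2383,.15],-27.8)
im=arm.capture("scene")[:,:,::-1];cv2.imwrite("pics/s2.png",cv2.resize(im[160:310,140:320],None,fx=4,fy=4,interpolation=cv2.INTER_CUBIC))
im=arm.capture("top")[:,:,::-1];cv2.imwrite("pics/t2.png",cv2.resize(im[90:240,150:400],None,fx=3,fy=3,interpolation=cv2.INTER_CUBIC))
E
```

```text
t: 4.37
ee_pos: [0.5605, -0.2515, 0.1693]
tcp_rot: [0.812, 1.408, -0.812]
wrist_force: [-0.0, 0.8, -1.3]
width: 0.0304
t 4.37 pos [ 0.5605 -0.2515  0.1693] w 0.0304 jz yaw -59.79 x [ 0.0051 -0.0032 -1.    ] F [-0.0343  0.8207 -1.3009]
 q [ 0.5366  0.3084 -0.2296  1.6314  0.0756  1.2045 -0.7527]
 turn frac (now tool) [-0.3554  0.0038 -0.0008]
 shift frac, now axes [ 0.0581  0.6479 -1.5123]  goal axes [ 0.0643  1.3506 -0.9392]
```

View pics/s2.png

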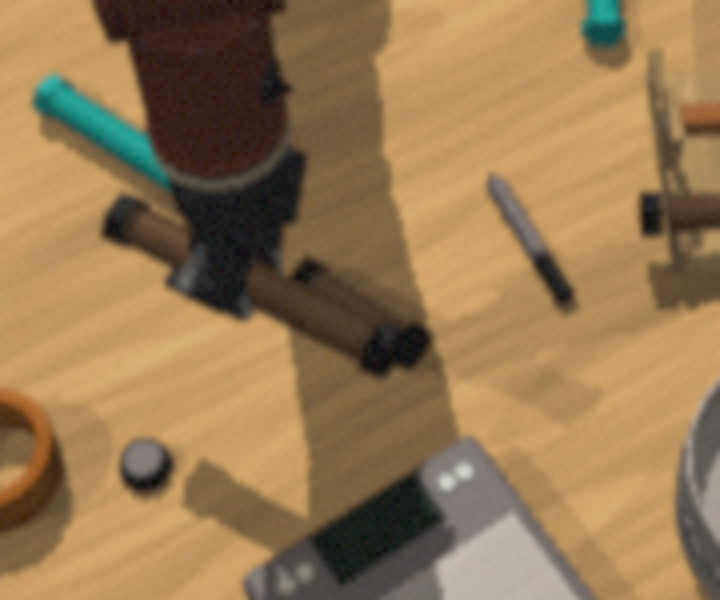

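View pics/t2.png

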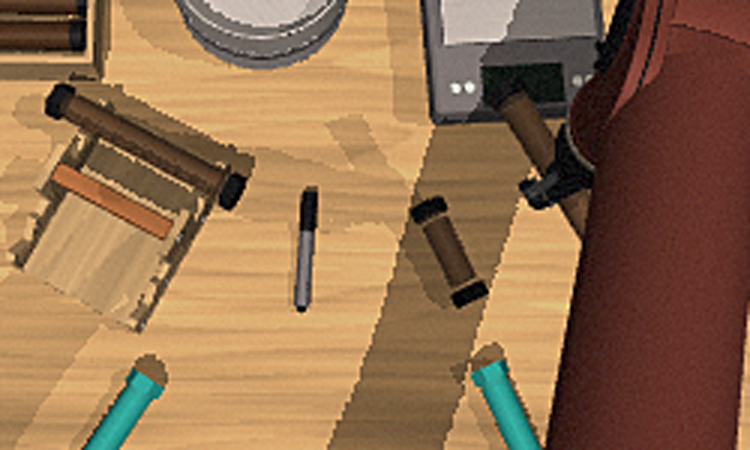

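```bash
python3 -m crank '0 0 0 -0.04 0 0 0.8; 0 0 0 -0.07 0 0 0.8; 0 0 0 -0.075 0 0 0.8; 0 0 0 -0.075 0 0 0.8; 0 0 0 -0.06 0 0 0.8; 0 0.03 -0.021 -0.035 0.003 0 0.8; 0 0.06 -0.042 0 0 0 0.8; 0 0.09 -0.0625 0 0 0 0.8; 0 0.1 -0.0695 0 0 0 0.8; 0 0.1 -0.0695 0 0 0 0.8'
python3 - <<'E'
from h import *
plan([.5002,.2383,.15],-27.8)
E
```

```text
t: 5.3
ee_pos: [0.5415, -0.1121, 0.1638]
tcp_rot: [0.382, 1.543, -0.382]
wrist_force: [0.7, -0.0, -1.8]
width: 0.031
t 5.30 pos [ 0.5415 -0.1121  0.1638] w 0.0310 jz yaw -27.90 x [-0.006   0.0017 -1.    ] F [ 0.6825 -0.015  -1.7619]
 q [ 0.4674  0.2153 -0.3892  1.7692  0.0865  1.1801 -0.4341]
 turn frac (now tool) [-0.0011 -0.0039  0.0008]
 shift frac, now axes [ 0.0486  0.9678 -0.6678]  goal axes [ 0.0458  0.9689 -0.6664]
```

```bash
python3 -m crank '0 0.11 -0.0757 0 0 0 0.8; 0 0.11 -0.0757 0 0 0 0.8; 0 0.11 -0.0757 0 0 0 0.8; 0 0.11 -0.0757 0 0 0 0.8; 0 0.11 -0.0757 0 0 0 0.8; 0 0.11 -0.0757 0 0 0 0.8; 0 0.11 -0.0757 0 0 0 0.8; 0 0.09 -0.062 0 0 0 0.8; 0 0.06 -0.041 0 0 0 0.8; 0 0.046 -0.032 0 0 0 0.8'
python3 - <<'E'
from h import *
plan([.5002,.2383,.15],-27.8)
im=arm.capture("scene")[:,:,::-1];cv2.imwrite("pics/s3.png",im);cv2.imwrite("pics/s3z.png",cv2.resize(im[130:245,270:410],None,fx=5.2,fy=5.2,interpolation=cv2.INTER_CUBIC))
im=arm.capture("top")[:,:,::-1];cv2.imwrite("pics/t3.png",im);cv2.imwrite("pics/t3z.png",cv2.resize(im[100:215,130:270],None,fx=5.2,fy=5.2,interpolation=cv2.INTER_CUBIC))
E
```

```text
t: 6.13
ee_pos: [0.5, 0.2389, 0.1646]
tcp_rot: [0.378, 1.543, -0.379]
wrist_force: [0.2, 0.6, -1.9]
width: 0.0305
t 6.13 pos [0.5    0.2389 0.1646] w 0.0305 jz yaw -27.65 x [-0.0057  0.0012 -1.    ] F [ 0.2034  0.5702 -1.8887]
 q [ 0.0225  0.2477 -0.6265  1.7571  0.151   1.1905 -1.129 ]
 turn frac (now tool) [ 0.0017 -0.0036  0.001 ]
 shift frac, now axes [ 0.0487 -0.0014  0.0018]  goal axes [ 0.0487 -0.0014  0.0015]
```

View pics/s3z.png

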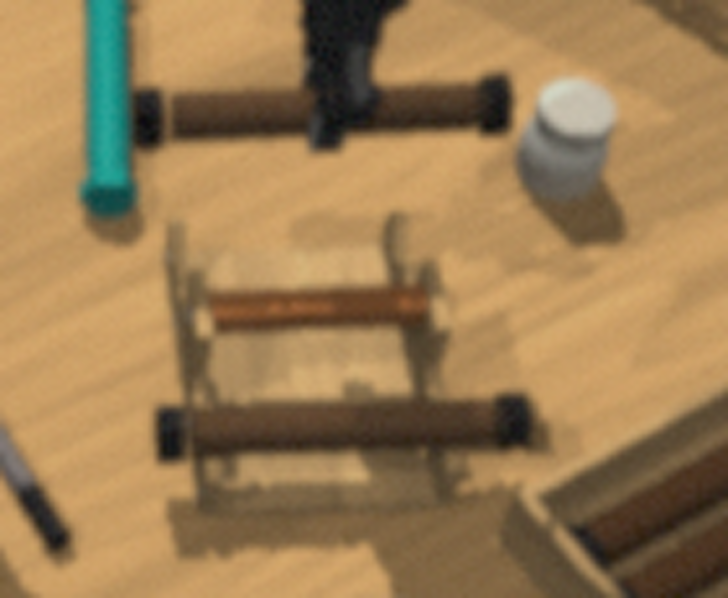

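View pics/t3z.png

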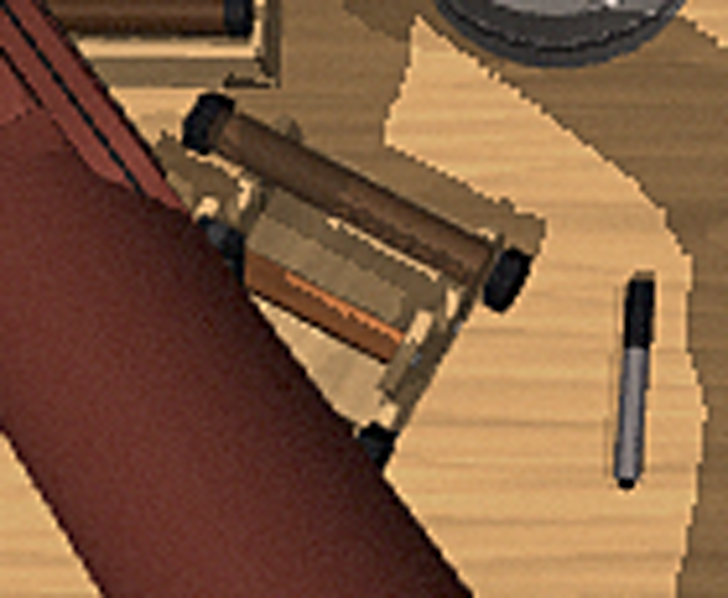

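Run:
```python
from h import *
c=lambda q,f,o:((q[0]+.5)/f-.5+o[0],(q[1]+.5)/f-.5+o[1])
A=plane("scene",c((149,117),5.2,(270,130)),.179);B=plane("scene",c((495,103),5.2,(270,130)),.179)
print("held",A,B,(A+B)/2,np.degrees(np.arctan2(*(B-A)[[1,0]])),np.linalg.norm(B-A))
A=plane("scene",c((172,433),5.2,(270,130)),.0526);B=plane("scene",c((512,420),5.2,(270,130)),.0526)
print("loaded",A,B,(A+B)/2,np.degrees(np.arctan2(*(B-A)[[1,0]])),np.linalg.norm(B-A))
u=np.array([np.cos(np.radians(62.2)),np.sin(np.radians(62.2)),0]);n=np.array([-u[1],u[0],0])
for q in((108,64),(448,50)):
    p=plane("scene",c(q,8,(290,165)),.052);d=p-[.5665,.2033,0];print("horn",p,d@u,d@n)
# bar top ends scene z3
for q in((163,172),(497,160)):
    p=plane("scene",c(q,8,(290,165)),.088);d=p-[.5665,.2033,0];print("bar far top edge",p,d@u,d@n)
# deck corners top
for q in((68,425),(290,548)):
    p=plane("top",c(q,5.7,(145,105)),.0);d=p-[.5665,.2033,0];print("board bottom",d@u,d@n)
# bar orange blob fits
for nm,f in(("top","pics/top0.png"),("scene","pics/scene0.png")):
    im=cv2.imread(f);bx=(150,105,245,210) if nm=="top" else (290,165,385,235)
    hsv=cv2.cvtColor(im,cv2.COLOR_BGR2HSV);m=cv2.inRange(hsv,np.array((3,130,110)),np.array((14,255,255)))
    mm=np.zeros_like(m);mm[bx[1]:bx[3],bx[0]:bx[2]]=m[bx[1]:bx[3],bx[0]:bx[2]]
    (cx,cy),wh,an=cv2.minAreaRect(cv2.findNonZero(mm));bp=cv2.boxPoints(((cx,cy),wh,an))
    print(nm,(cx,cy),wh);
    for p in bp:
        d=plane(nm,p,.088)-[.5665,.2033,0];print("   ",d@u,d@n)
```

```text
held [0.4498 0.1442 0.179 ] [0.5493 0.3358 0.179 ] [0.4996 0.24   0.179 ] 62.55218152421131 0.2159279535304741
loaded [0.5874 0.0811 0.0526] [0.6873 0.2701 0.0526] [0.6373 0.1756 0.0526] 62.14842553493105 0.21376350233583633
horn [0.4476 0.1778 0.052 ] -0.07800679524645239 0.09329414226035959
horn [0.5166 0.3105 0.052 ] 0.07152341003578416 0.09411050098471271
bar far top edge [0.5296 0.1456 0.088 ] -0.06828364608507152 0.00573236574988061
bar far top edge [0.5944 0.2679 0.088 ] 0.07017803670645222 0.005439165306042224
board bottom 0.07357022821678309 0.1040839484236507
board bottom -0.07723675392855427 0.10604425093697717
top (202.9053955078125, 150.56756591796875) (71.34915161132812, 86.30945587158203)
    0.021339169095868218 0.12487832481731524
    0.12238504366049523 -0.136878095476971
    -0.09571372600575803 -0.20993325899015214
    -0.1881471326173138 0.05413332286595716
scene (330.6551818847656, 188.63792419433594) (7.575141429901123, 41.04669189453125)
    -0.06825933097524159 0.00573305427973824
    0.06834189402242817 0.009338189809697998
    0.06412163916905451 -0.02173264709408029
    -0.07059885859149331 -0.025175090275915295
```

```bash
python3 -m crank '0.02 -0.001 0.003 0.002 -0.003 0.001 0.8; 0.04 0 0 0 0 0 0.8; 0.05 0 0 0 0 0 0.8; 0.05 0 0 0 0 0 0.8; 0.05 0 0 0 0 0 0.8; 0.05 0 0 0 0 0 0.8; 0.04 0 0 0 0 0 0.8; 0.025 0 0 0 0 0 0.8; 0.015 0 0 0 0 0 0.8; 0 0 0 0 0 0 0.8'
python3 - <<'E'
from h import *
plan([.5002,.2383,.0384],-27.8)
im=arm.capture("scene")[:,:,::-1];cv2.imwrite("pics/s4.png",im);cv2.imwrite("pics/s4z.png",cv2.resize(im[150:240,280:390],None,fx=6.6,fy=6.6,interpolation=cv2.INTER_CUBIC))
E
```

```text
t: 7.07
ee_pos: [0.5021, 0.2348, 0.0628]
tcp_rot: [0.383, 1.536, -0.384]
wrist_force: [-0.6, 0.3, -2.2]
width: 0.0307
t 7.07 pos [0.5021 0.2348 0.0628] w 0.0307 jz yaw -28.05 x [-0.0001 -0.0005 -1.    ] F [-0.6026  0.325  -2.2199]
 q [-0.0085  0.3568 -0.5973  1.8595  0.2367  0.9964 -1.1959]
 turn frac (now tool) [-0.0028  0.0001  0.0003]
 shift frac, now axes [ 0.0814  0.0073 -0.0112]  goal axes [ 0.0814  0.0074 -0.0112]
```

View pics/s4z.png

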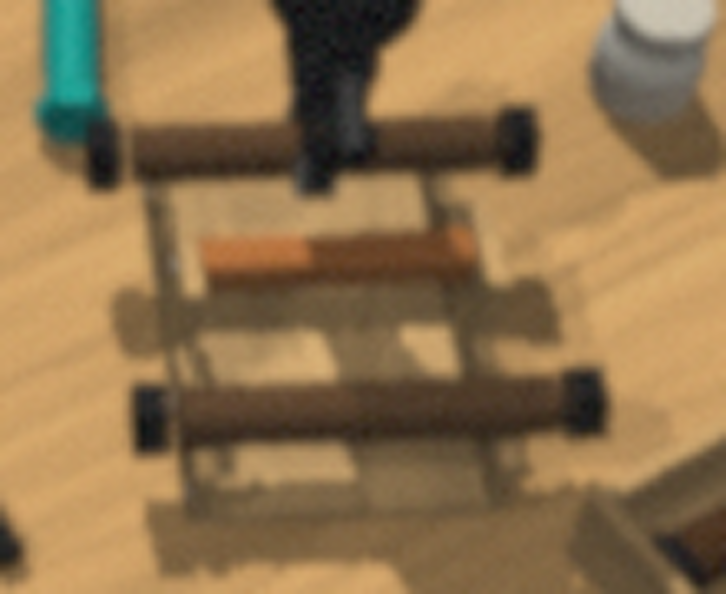

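```bash
python3 -m crank '0 0.006 -0.009 0.002 0 0 0.8; 0 0 0 0 0 0 0.8; 0 0 0 0 0 0 0.8; 0 0 0 0 0 0 0.8; 0 0 0 0 0 0 0.8; 0 0 0 0 0 0 0.8; 0 0 0 0 0 0 0.8; 0 0 0 0 0 0 0.8; 0 0 0 0 0 0 0.8; 0 0 0 0 0 0 0.8'
python3 - <<'E'
from h import *
plan([.5002,.2383,.0384],-27.8)
im=arm.capture("scene")[:,:,::-1];cv2.imwrite("pics/s5.png",im);cv2.imwrite("pics/s5z.png",cv2.resize(im[150:240,280:390],None,fx=6.6,fy=6.6,interpolation=cv2.INTER_CUBIC))
for b in blobs(im.copy(),(0,0,0),(179,255,55),(285,160,385,225),10):print("  dark",b[0],b[1],b[2])
plan([.5002,.2383,.0384],-27.8)
E
```

```text
t: 7.95
ee_pos: [0.5011, 0.2383, 0.0639]
tcp_rot: [0.386, 1.535, -0.385]
wrist_force: [0.6, -0.2, -2.1]
width: 0.0303
t 7.95 pos [0.5011 0.2383 0.0639] w 0.0303 jz yaw -28.20 x [ 0.0014  0.0001 -1.    ] F [ 0.561  -0.1503 -2.0511]
 q [-0.0139  0.3555 -0.5987  1.8587  0.2365  0.997  -1.205 ]
 turn frac (now tool) [-0.0045  0.0008 -0.0005]
 shift frac, now axes [ 0.0851 -0.0015 -0.0026]  goal axes [ 0.0851 -0.0014 -0.0025]
  dark 140 [330.09 168.06] [40  0 13 18]
  dark 36 [358.22 170.61] [71  7  5  8]
  dark 34 [295.5 172. ] [9 8 4 9]
  dark 40 [367.75 210.75] [80 47  6  8]
  dark 32 [302.31 213.16] [16 49  4  9]
t 8.00 pos [0.5011 0.2383 0.064 ] w 0.0309 jz yaw -28.20 x [ 0.0015  0.0001 -1.    ] F [-0.0742  0.5118 -2.3175]
 q [-0.0139  0.3554 -0.5988  1.8587  0.2366  0.997  -1.205 ]
 turn frac (now tool) [-0.0044  0.0008 -0.0005]
 shift frac, now axes [ 0.0852 -0.0015 -0.0026]  goal axes [ 0.0852 -0.0015 -0.0025]
```

View pics/s5z.png

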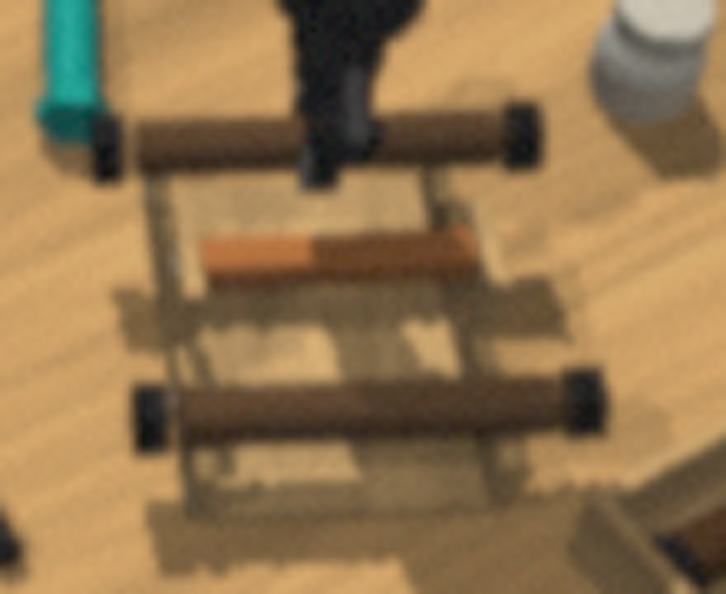

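Run:
```python
from h import *
c=lambda q,f,o:((q[0]+.5)/f-.5+o[0],(q[1]+.5)/f-.5+o[1])
u=np.array([np.cos(np.radians(62.2)),np.sin(np.radians(62.2)),0]);n=np.array([-u[1],u[0],0])
r=[]
for a,b,z in(((107,150),(522,136),.0782),((151,418),(584,402),.0526)):
    A=plane("scene",c(a,6.6,(280,150)),z);B=plane("scene",c(b,6.6,(280,150)),z);r.append((A+B)/2)
    print(A,B,(A+B)/2,np.degrees(np.arctan2(*(B-A)[[1,0]])),np.linalg.norm(B-A))
d=r[0]-r[1];print(d@u,d@n)
```

```text
[0.4507 0.143  0.0782] [0.5521 0.3336 0.0782] [0.5014 0.2383 0.0782] 61.96814272648985 0.21591815711033668
[0.5872 0.0804 0.0526] [0.6876 0.2698 0.0526] [0.6374 0.1751 0.0526] 62.060629012865945 0.21440412617718038
-0.007558307085872402 0.14977250340907122
```

```bash
python3 -m crank '0.005 0 -0.001 -0.002 0 0 0.8; 0.008 0 0 0 0 0 0.8; 0.008 0 0 0 0 0 0.8; 0.008 0 0 0 0 0 0.8; 0.008 0 0 0 0 0 0.8; 0.008 0 0 0 0 0 0.8; 0.008 0 0 0 0 0 0.8; 0.006 0 0 0 0 0 0.8; 0.004 0 0 0 0 0 0.8; 0 0 0 0 0 0 0.8'
python3 - <<'E'
from h import *
plan([.5002,.2383,.0384],-27.8)
E
```

```text
t: 8.83
ee_pos: [0.5007, 0.2384, 0.0448]
tcp_rot: [0.384, 1.535, -0.383]
wrist_force: [0.6, 0.1, -3.0]
width: 0.0307
t 8.83 pos [0.5007 0.2384 0.0448] w 0.0307 jz yaw -28.02 x [ 0.0011 -0.     -1.    ] F [ 0.6077  0.0593 -2.9823]
 q [-0.0227  0.3804 -0.5911  1.8733  0.2557  0.9624 -1.2172]
 turn frac (now tool) [-0.0024  0.0006 -0.0003]
 shift frac, now axes [ 0.0213 -0.0011 -0.0013]  goal axes [ 0.0213 -0.0011 -0.0013]
```

```bash
python3 -m crank '0.004 -0.001 -0.001 -0.002 0 0 0.8; 0.004 0 0 0 0 0 0.8; 0.004 0 0 0 0 0 0.8; 0.003 0 0 0 0 0 0.8; 0.003 0 0 0 0 0 0.8; 0.002 0 0 0 0 0 0.8; 0.001 0 0 0 0 0 0.8; 0 0 0 0 0 0 0.8; 0 0 0 0 0 0 0.8; 0 0 0 0 0 0 0.8'
python3 - <<'E'
from h import *
plan([.5002,.2383,.0384],-27.8)
im=arm.capture("scene")[:,:,::-1];cv2.imwrite("pics/s6.png",im);cv2.imwrite("pics/s6z.png",cv2.resize(im[150:240,280:390],None,fx=6.6,fy=6.6,interpolation=cv2.INTER_CUBIC))
E
```

```text
t: 9.67
ee_pos: [0.5006, 0.2384, 0.0388]
tcp_rot: [0.381, 1.535, -0.38]
wrist_force: [1.3, 0.0, -2.8]
width: 0.0305
t 9.67 pos [0.5006 0.2384 0.0388] w 0.0305 jz yaw -27.84 x [ 0.0017  0.0002 -1.    ] F [ 1.3213  0.0452 -2.776 ]
 q [-0.0251  0.3879 -0.5889  1.8782  0.2621  0.9508 -1.2191]
 turn frac (now tool) [-0.0005  0.0009 -0.0006]
 shift frac, now axes [ 0.0015 -0.0007 -0.001 ]  goal axes [ 0.0015 -0.0007 -0.001 ]
```

View pics/s6z.png

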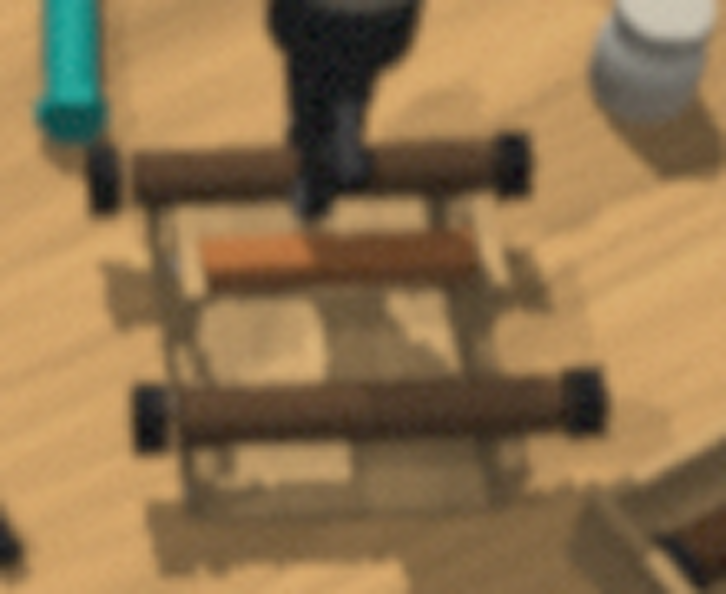

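```bash
python3 -m crank '0.002 0 0 0 0 0 0.8; 0.002 0 0 0 0 0 0.8; 0.002 0 0 0 0 0 0.8; 0.002 0 0 0 0 0 0.8; 0.001 0 0 0 0 0 0.8; 0 0 0 0 0 0 0.8; 0 0 0 0 0 0 0.8; 0 0 0 0 0 0 0.8; 0 0 0 0 0 0 0.8; 0 0 0 0 0 0 0.8'
python3 - <<'E'
from h import *
plan([.5002,.2383,.0384],-27.8)
E
```

```text
t: 10.55
ee_pos: [0.5011, 0.2383, 0.0381]
tcp_rot: [0.381, 1.534, -0.381]
wrist_force: [-6.1, -4.8, 21.4]
width: 0.0309
t 10.55 pos [0.5011 0.2383 0.0381] w 0.0309 jz yaw -27.86 x [ 0.0031 -0.0006 -1.    ] F [-6.0855 -4.8275 21.4433]
 q [-0.0262  0.389  -0.5882  1.8784  0.2646  0.9491 -1.2214]
 turn frac (now tool) [-0.0007  0.0019 -0.0006]
 shift frac, now axes [-0.001  -0.0015 -0.0026]  goal axes [-0.0009 -0.0015 -0.0026]
```

```bash
python3 -m crank '-0.003 0 0 0 0 0 0.8; -0.003 0 0 0 0 0 0.8; 0 0 0 0 0 0 0.8; 0 0 0 0 0 0 0.8; 0 0 0 0 0 0 0.6; 0 0 0 0 0 0 0.5; 0 0 0 0 0 0 0.4; 0 0 0 0 0 0 0.35; 0 0 0 0 0 0 0.35; 0 0 0 0 0 0 0.35'
python3 - <<'E'
from h import *
plan([.5002,.2383,.0384],-27.8)
im=arm.capture("scene")[:,:,::-1];cv2.imwrite("pics/s7.png",im);cv2.imwrite("pics/s7z.png",cv2.resize(im[150:240,280:390],None,fx=6.6,fy=6.6,interpolation=cv2.INTER_CUBIC))
E
```

```text
t: 11.38
ee_pos: [0.5003, 0.2384, 0.0377]
tcp_rot: [0.381, 1.536, -0.38]
wrist_force: [-0.5, -1.0, -0.3]
width: 0.0556
t 11.38 pos [0.5003 0.2384 0.0377] w 0.0556 jz yaw -27.83 x [ 0.0013  0.0002 -1.    ] F [-0.5094 -0.9753 -0.2758]
 q [-0.0256  0.3893 -0.5886  1.879   0.2629  0.9492 -1.2198]
 turn frac (now tool) [-0.0003  0.0007 -0.0005]
 shift frac, now axes [-0.0022 -0.0006 -0.0001]  goal axes [-0.0022 -0.0006 -0.0001]
```

View pics/s7z.png

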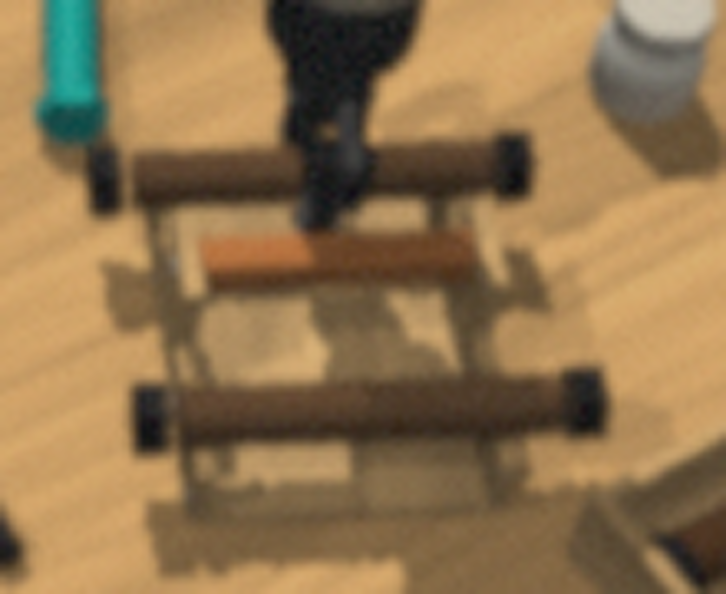

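Let go. The core lies across both boards at about (297,177) and (358,174), with its caps outside. Next I raise the gripper.

```bash
python3 -m crank '-0.01 0 0 0 0 0 0.35; -0.02 0 0 0 0 0 0.35; -0.04 0 0 0 0 0 0.35; -0.06 0 0 0 0 0 0.35; -0.07 0 0 0 0 0 0.35; -0.07 0 0 0 0 0 0.35; -0.05 0 0 0 0 0 0.35; -0.03 0 0 0 0 0 0.35; -0.01 0 0 0 0 0 0.35; 0 0 0 0 0 0 0.35'
python3 - <<'E'
from h import *
plan([.5665,.2033,.13],-27.8)
im=arm.capture("scene")[:,:,::-1];cv2.imwrite("pics/s8.png",im);cv2.imwrite("pics/s8z.png",cv2.resize(im[150:240,280:390],None,fx=6.6,fy=6.6,interpolation=cv2.INTER_CUBIC))
im=arm.capture("top")[:,:,::-1];cv2.imwrite("pics/t8.png",im);cv2.imwrite("pics/t8z.png",cv2.resize(im[100:215,130:270],None,fx=5.2,fy=5.2,interpolation=cv2.INTER_CUBIC))
E
```

```text
t: 12.27
ee_pos: [0.5006, 0.2385, 0.1468]
tcp_rot: [0.382, 1.534, -0.38]
wrist_force: [-0.4, -0.0, -0.6]
width: 0.0554
t 12.27 pos [0.5006 0.2385 0.1468] w 0.0554 jz yaw -27.84 x [ 0.003   0.0005 -1.    ] F [-0.4257 -0.0478 -0.5784]
 q [ 0.0183  0.2598 -0.6246  1.7828  0.1668  1.149  -1.1446]
 turn frac (now tool) [-0.0005  0.0015 -0.0011]
 shift frac, now axes [ 0.0565 -0.0012  0.2488]  goal axes [ 0.0559 -0.0013  0.2489]
```

View pics/s8z.png

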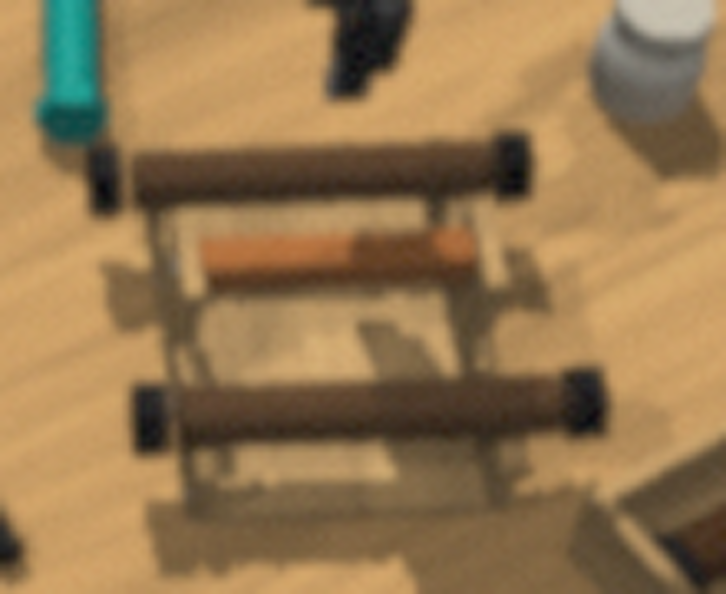

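View pics/t8z.png

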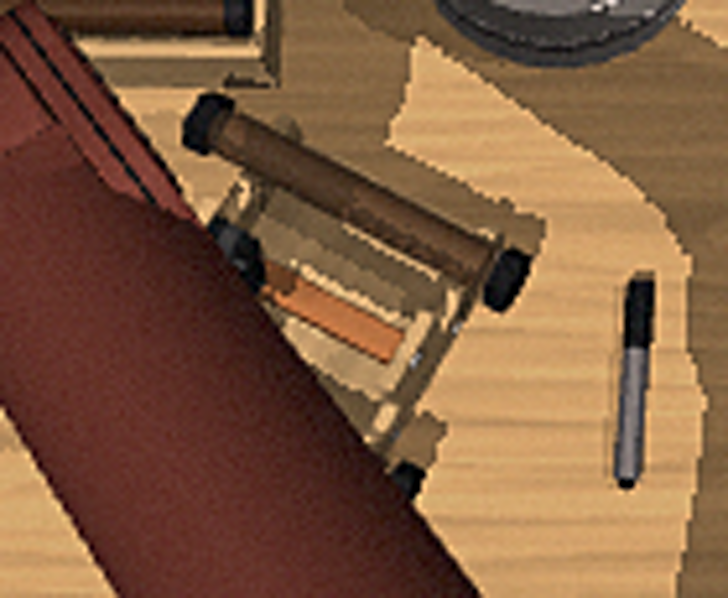

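```bash
python3 -m crank '0 0 0.02 0 0.001 -0.001 0.35; 0 -0.001 0.05 0 0 0 0.35; 0 0 0.07 0 0 0 0.35; 0 0 0.06 0 0 0 0.35; 0 0 0.035 0 0 0 0.35; 0 0 0.014 0 0 0 0.35; 0 0 0 0 0 0 0.35; 0 0 0 0 0 0 0.35; 0.02 0 0 0 0 0 0.35; 0.03 0 0 0 0 0 0.35'
python3 - <<'E'
from h import *
plan([.5665,.2033,.057],-27.8)
E
```

```text
t: 13.2
ee_pos: [0.566, 0.2042, 0.1312]
tcp_rot: [0.38, 1.536, -0.38]
wrist_force: [-0.5, 0.3, 0.6]
width: 0.0556
t 13.20 pos [0.566  0.2042 0.1312] w 0.0556 jz yaw -27.76 x [ 0.0009  0.0001 -1.    ] F [-0.5325  0.252   0.5635]
 q [ 0.0498  0.3662 -0.5777  1.685   0.216   1.1536 -1.07  ]
 turn frac (now tool) [ 0.0004  0.0005 -0.0003]
 shift frac, now axes [ 0.2475 -0.0021  0.0028]  goal axes [ 0.2475 -0.002   0.003 ]
```

```bash
python3 -m crank '0.035 -0.002 0.003 0 0 0 0.35; 0.04 0 0 0 0 0 0.35; 0.04 0 0 0 0 0 0.35; 0.04 0 0 0 0 0 0.35; 0.035 0 0 0 0 0 0.35; 0.025 0 0 0 0 0 0.35; 0.015 0 0 0 0 0 0.35; 0.008 0 0 0 0 0 0.35; 0 0 0 0 0 0 0.35; 0 0 0 0 0 0 0.35'
python3 - <<'E'
from h import *
plan([.5665,.2033,.057],-27.8)
im=arm.capture("scene")[:,:,::-1];cv2.imwrite("pics/s9.png",im);cv2.imwrite("pics/s9z.png",cv2.resize(im[150:240,280:390],None,fx=6.6,fy=6.6,interpolation=cv2.INTER_CUBIC))
E
```

```text
t: 14.03
ee_pos: [0.5669, 0.2024, 0.0598]
tcp_rot: [0.381, 1.537, -0.381]
wrist_force: [0.7, -0.5, 0.6]
width: 0.0554
t 14.03 pos [0.5669 0.2024 0.0598] w 0.0554 jz yaw -27.84 x [-0.0001 -0.0003 -1.    ] F [ 0.6622 -0.5401  0.6368]
 q [ 0.0309  0.4427 -0.5548  1.7462  0.2669  1.0286 -1.1057]
 turn frac (now tool) [-0.0004  0.      0.0002]
 shift frac, now axes [ 0.0095  0.0021 -0.0027]  goal axes [ 0.0095  0.0021 -0.0027]
```

View pics/s9z.png

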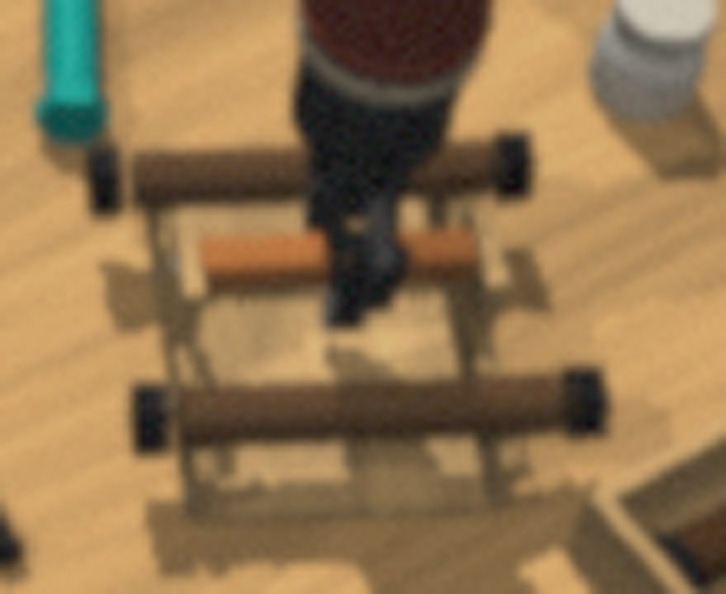

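```bash
python3 -m crank '0.009 0.002 -0.002 0 0 0 0.35; 0 0 0 0 0 0 0.4; 0 0 0 0 0 0 0.5; 0 0 0 0 0 0 0.6; 0 0 0 0 0 0 0.7; 0 0 0 0 0 0 0.8; 0 0 0 0 0 0 0.9; 0 0 0 0 0 0 1; 0 0 0 0 0 0 1; 0 0 0 0 0 0 1' 90
python3 - <<'E'
from h import *
plan([.5665,.2033,.167],-27.8)
E
```

```text
t: 14.92
ee_pos: [0.5667, 0.203, 0.0572]
tcp_rot: [0.381, 1.537, -0.381]
wrist_force: [-0.0, -1.7, 5.3]
width: 0.0207
t 14.92 pos [0.5667 0.203  0.0572] w 0.0207 jz yaw -27.85 x [ 0.0001 -0.0005 -1.    ] F [-0.0265 -1.7328  5.3097]
 q [ 0.0287  0.4458 -0.5539  1.7481  0.2693  1.024  -1.1089]
 turn frac (now tool) [-0.0005  0.0002  0.0002]
 shift frac, now axes [-0.366   0.0003 -0.001 ]  goal axes [-0.366   0.0004 -0.0011]
```

Gripped at 20.7 mm opening. Now a slow lift of about 110 mm.

```bash
python3 -m crank '-0.003 0 0 0 0 0 1; -0.005 0 0 0 0 0 1; -0.008 0 0 0 0 0 1; -0.01 0 0 0 0 0 1; -0.012 0 0 0 0 0 1; -0.012 0 0 0 0 0 1; -0.01 0 0 0 0 0 1; -0.006 0 0 0 0 0 1; -0.003 0 0 0 0 0 1; 0 0 0 0 0 0 1'
python3 - <<'E'
from h import *
plan([.5665,.2033,.167],-27.8)
print(arm.observe()["wrist_torque"])
im=arm.capture("scene")[:,:,::-1];cv2.imwrite("pics/s10.png",im);cv2.imwrite("pics/s10z.png",cv2.resize(im[140:240,280:390],None,fx=6,fy=6,interpolation=cv2.INTER_CUBIC))
E
```

```text
t: 15.75
ee_pos: [0.5665, 0.2031, 0.0778]
tcp_rot: [0.38, 1.537, -0.381]
wrist_force: [0.3, 0.2, -7.7]
width: 0.0209
t 15.75 pos [0.5665 0.2031 0.0778] w 0.0209 jz yaw -27.84 x [-0.0002 -0.0005 -1.    ] F [ 0.2978  0.1934 -7.6867]
 q [ 0.0358  0.4221 -0.5616  1.7326  0.2532  1.0601 -1.097 ]
 turn frac (now tool) [-0.0004  0.      0.0003]
 shift frac, now axes [-0.2974  0.0004 -0.0004]  goal axes [-0.2974  0.0006 -0.0004]
[0.0018 0.0732 0.0466]
```

View pics/s10z.png

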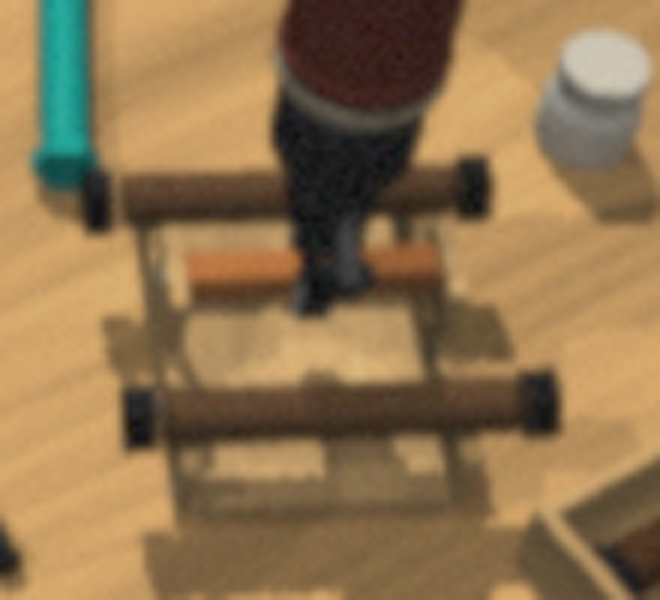

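```bash
python3 -m crank '-0.01 0 0 0 0 0 1; -0.015 0 0 0 0 0 1; -0.02 0 0 0 0 0 1; -0.02 0 0 0 0 0 1; -0.02 0 0 0 0 0 1; -0.02 0 0 0 0 0 1; -0.02 0 0 0 0 0 1; -0.02 0 0 0 0 0 1; -0.015 0 0 0 0 0 1; -0.01 0 0 0 0 0 1' && python3 -m crank '-0.015 0 0 0 0 0 1; -0.02 0 0 0 0 0 1; -0.02 0 0 0 0 0 1; -0.02 0 0 0 0 0 1; -0.018 0 0 0 0 0 1; -0.015 0 0 0 0 0 1; -0.01 0 0 0 0 0 1; -0.005 0 0 0 0 0 1; -0.002 0 0 0 0 0 1; 0 0 0 0 0 0 1' && python3 -m crank '0 0 0 0 0 0 1; 0 0 0 0 0 0 1; 0 0 0 0 0 0 1; 0 0 0 0 0 0 1; 0 0 0 0 0 0 1; 0 0 0 0 0 0 1; 0 0 0 0 0 0 1; 0 0 0 0 0 0 1; 0 0 0 0 0 0 1; 0 0 0 0 0 0 1'
python3 - <<'E'
from h import *
plan([.5665,.2033,.167],-27.8)
print(arm.observe()["wrist_torque"],arm.observe()["joint_vel"])
im=arm.capture("scene")[:,:,::-1];cv2.imwrite("pics/s11.png",im);cv2.imwrite("pics/s11z.png",cv2.resize(im[110:240,270:410],None,fx=4.6,fy=4.6,interpolation=cv2.INTER_CUBIC))
im=arm.capture("top")[:,:,::-1];cv2.imwrite("pics/t11.png",im)
E
```

```text
t: 16.63
ee_pos: [0.5667, 0.2032, 0.1293]
tcp_rot: [0.381, 1.537, -0.381]
wrist_force: [0.5, 0.3, -7.5]
width: 0.0205
t: 17.47
ee_pos: [0.5664, 0.2031, 0.1659]
tcp_rot: [0.38, 1.538, -0.381]
wrist_force: [1.4, -0.1, -7.5]
width: 0.0206
t: 18.3
ee_pos: [0.5665, 0.2031, 0.166]
tcp_rot: [0.38, 1.537, -0.381]
wrist_force: [-0.2, -1.2, -7.9]
width: 0.0209
t 18.30 pos [0.5665 0.2031 0.166 ] w 0.0209 jz yaw -27.84 x [-0.0006 -0.0005 -1.    ] F [-0.2199 -1.1684 -7.8697]
 q [ 0.0579  0.3369 -0.5836  1.6457  0.1955  1.2186 -1.0537]
 turn frac (now tool) [-0.0005 -0.0002  0.0005]
 shift frac, now axes [-0.0034  0.0007 -0.0003]  goal axes [-0.0034  0.0007 -0.0003]
[-0.0098  0.0834 -0.0252] [ 0.0007  0.     -0.0001 -0.0008 -0.0001  0.0003 -0.0014]
```

View pics/s11z.png

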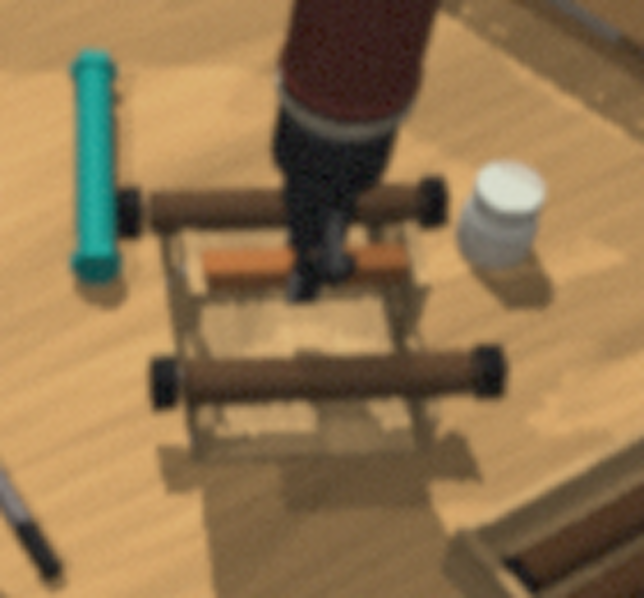

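View pics/t11.png

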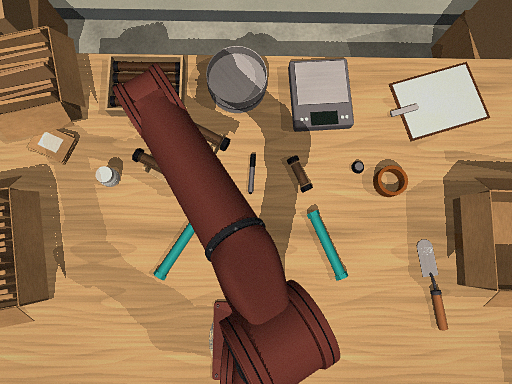

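Run:
```python
from h import *
c=lambda q,f,o:((q[0]+.5)/f-.5+o[0],(q[1]+.5)/f-.5+o[1])
u=np.array([np.cos(np.radians(62.2)),np.sin(np.radians(62.2)),0]);n=np.array([-u[1],u[0],0]);b=np.array([.5665,.2033,.1614])
for p,q in(((128,213),(431,201)),((165,384),(488,371))):
    A=plane("scene",c(p,4.6,(270,110)),.1614);B=plane("scene",c(q,4.6,(270,110)),.1614);m=(A+B)/2-b
    print("along",m@u,"across",m@n,"yaw",np.degrees(np.arctan2(*(B-A)[[1,0]])),np.linalg.norm(B-A))
# bystanders before/after (top)
a=cv2.imread("pics/top0.png");d=cv2.imread("pics/t11.png")
for bx in((285,150,312,195),(348,158,366,176),(245,150,260,195)):
    for im in(a,d):print([ (x[0],x[1]) for x in blobs(im,(0,0,0),(179,255,45),bx,15)])
arm.job_done()
```

```text
along -0.00012254246243504531 across 0.07551015982336066 yaw 62.46978886054551 0.2158912863533171
along 0.008017927389543943 across -0.07565424535724151 yaw 62.36047976219486 0.2147182410918423
[(np.int32(64), array([292.33, 159.38])), (np.int32(15), array([296.47, 176.53])), (np.int32(60), array([305.52, 187.73]))]
[(np.int32(60), array([292.27, 159.43])), (np.int32(54), array([306. , 187.5]))]
[(np.int32(72), array([356.25, 167.44]))]
[(np.int32(56), array([356.  , 167.68]))]
[(np.int32(68), array([252.34, 160.03]))]
[(np.int32(68), array([252.34, 160.03]))]
the job is handed in; nothing more can be done
```

The second long core is in the empty row, and the arm is holding the carrier steady about 109 mm up. I handed the job in at about 18.4 s of the 48 s allowed; no verdict was reported.

- **Loading:** I lowered the core until it touched the notches (about 24 N of push, gone after I backed off 2 mm). I then opened the fingers with the core seated at the expected height.
- **Lifting:** I gripped the bar at mid-length with 90 N and raised it straight up in slow steps. The wrist reads about 7.9 N downward and the joints are still.
- **Cores in the carrier:** The last camera check put them 75.5 mm and 75.7 mm across from the bar, against the nominal 75 mm. Along the bar they are 0 mm (loose core) and 8 mm (loaded core) off, and they are parallel to within 0.1 degree. The loaded core was already about 8 mm off before I started. The caps are outside the boards.
- **Everything else:** The short core, spare cap and marker are within 1 pixel of where they were in the top view. I compared the jar and tape roll only by eye; they looked unmoved.

Two checks were weaker. Early on, the grip bar's edges in the scene view sat about 5 mm off the other estimates of the carrier position. I put that down to shading and used the loaded core and the top view instead; the core seating at the expected height fits that choice. At the end I judged the carrier's level only from the scene picture and the tool pose, because the arm hides most of it from the top camera.

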